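# Close the battery cap of the inspection lamp pack

### The job

Put the light-grey battery cap on the threaded neck of the teal lamp pack and screw it fully home: set it squarely on the neck, press lightly and back it anticlockwise until the lugs click down into the thread starts, then press it down against the sprung battery and turn it clockwise to its stop. Let go so that the thread alone holds it; go by feel, force nothing, and leave the other things on the bench where they are.

Things in the scene. Friction and masses are not known exactly. Their poses are not given: they have to be found in the camera images.
- cap: Light-grey battery cap, 60 g, loose, standing skirt-down on the bench, 42 mm high. The lower 18 mm is a hollow skirt, 52 mm outer and 45 mm inner diameter. Inside, at its lower edge, four lugs on the cap's x and y axes stick 4.5 mm inwards, each 4 mm (12 degrees) wide and 4 mm high. Origin: centre of the underside, z up.
- cap_grip (a point): Middle of the cap's solid round ribbed grip, 30 mm above the cap's underside on its axis. The grip is 44 mm in diameter and 24 mm high; grasp it at any yaw, with the fingertips above the shoulder (the skirt's top, 12 mm below this point).
- pack: Teal lamp battery pack, fixed to the bench, 110 x 84 x 40 mm, origin at the centre of its underside, z up. In the middle of its top stands the neck that takes the cap. Jamming or pressing the cap on it with more than 50 N in all (about 0.7 N m) damages the thread.
- neck_foot (a point): Centre of the neck's foot, 40 mm above the bench. Neck: 33 mm diameter, 22 mm high, tapered top; collar at the foot 5 mm high, 54 mm wide, where the skirt bottoms. At home and released, the cap's underside stands about 6 mm above this point, held down by the thread. Its rubber mount lets the neck give in turning, 3 N m per radian.
- thread_top (a point): On the neck's axis, 17 mm above its foot, level with the high ends of four equal right-handed thread ledges, 90 degrees apart, 42 mm diameter, 64 degrees long, 3 mm thick. Seen from above each sinks 4.5 mm clockwise, to an upright wall (top 15.5 mm above the foot) that stops lugs above and below it. Then a 26 degree gap, the thread start. The thread's angle varies and is not measured.
- lugs_on_ledge (a point): On the neck's axis, 15 mm above its foot: where the cap's underside rests about when set down at random, lugs on the ledges (13.5 to 17 mm; only below 12.5 mm are they through). Turned clockwise there it jams on the walls. Turned anticlockwise, at most 75 degrees, it climbs the ledges and drops into the gaps; 14 degrees further it jams on the next walls.
- cell_top (a point): 31 mm above the neck's foot, on its axis: top of the sprung battery cell. It pushes the cap up when the underside is below 13 mm: 3 N at first, 9 N at home, 10 N on the collar. In the gaps, press the underside below 10 mm to pass under the ledges, then turn clockwise 52 to 66 degrees to the stop; within 15 degrees of it the cap counts as home.
- adapter_ring: Bystander, loose, to be left alone: aluminium ring, 72 outer, 54 inner, 18 high (sizes in mm). Origin at the centre of its underside.
- screwdriver: Bystander, loose, to be left alone: screwdriver about 200 long, lying along x in the middle of the mat (sizes in mm). Origin at the centre of its underside.
- cleaner: Bystander, loose, to be left alone: small bottle 40 diameter, 90 high (sizes in mm). Origin at the centre of its underside.
- dish: Bystander, loose, to be left alone: shallow glass dish, 90 wide (sizes in mm). Origin at the centre of its underside.
- slide_box: Bystander, loose, to be left alone: blue box 100 x 70 x 35 (sizes in mm). Origin at the centre of its underside.
- lens_jar: Bystander, loose, to be left alone: white jar with black lid, 48 diameter, 60 high (sizes in mm). Origin at the centre of its underside.
- sample_block: Bystander, loose, to be left alone: steel block 50 x 50 x 12 with a green chip on it (sizes in mm). Origin at the centre of its underside.

How it is judged:
By the outcome, as a careful person would: the job done as asked, in the order asked, and still so for the second after the job is handed in, with the robot touching nothing.
It also fails if it takes over 61 s, if anything falls off the work surface, if the arm or the gripper's body presses on something with over 40 N, if the wrist force passes 120 N, or if a joint passes its speed limit or range.

### The arm

A 6-joint arm with a two-finger parallel gripper is mounted at the origin on the work surface. World frame = base frame: x ahead of the robot, y to its left, z up, the work surface at z = 0. Lengths are in m, angles in rad, forces in N, time in s.
With the tool pointing down it reaches from about 0.35 to 0.8 m from the base axis. Payload 7.3 kg.
Tool frame: the origin (TCP) lies midway between the tips of the shut fingers; the grasp point (between the pads) lies 19 mm behind it; z points along the fingers, y is the line along which they close (so a half turn about z gives the same grasp; the last joint's range is limited). The gripper opens to 85 mm and grips with 20 to 120 N. Pads are 22 mm wide; open, the fingers measure 114 mm over their backs; the gripper's body (76 mm by 85 mm) begins 54 mm behind the grasp point. The pads swing forward as they close: fully open they stand 13 mm farther back than shut.
Start: joints at [0.96, 0.342, 1.524, -0, 1.275, -0.146], TCP at [0.235, 0.469, 0.231] pointing down, gripper open.
Joint ranges: [-2.53, 2.53], [-0.77, 2.02], [0.04, 2.7], [-1, 4.14], [0.28, 2.66], [-3.11, 3.11]. Speed limits (rad/s): [2.57, 2.57, 3.14, 3.14, 3.14, 3.14].

### API

Orientations are given as a unit quaternion [w, x, y, z].
In Python, from station import r gives the robot as it stands.
- The arm moves only by the shell command python3 drive.py FILE [OPENING] [FORCE], which reads ROWS from the file FILE. ROWS is a JSON list of rows, 1 to 12 of them, each an object with the fields dx, dy, dz (the shift in m), ax, ay, az (a rotation vector in rad); a field left out counts as zero; each row shifts and turns the commanded pose from where the row before left it, along the tool's axes as they then stand; what a row does not reach is not made up. A row lasts 1/10 s, in which the tool goes at most 0.05 m and 0.15 rad, less where a joint would pass 70% of its speed; a pose out of reach is approached as far as the arm can. OPENING is the finger opening in m, set as the command begins (- or left out keeps the last). The fingers move at their own pace and stop on an object; FORCE is the grip in N (left out, the last holds). Time passes only in rows, so rows that do not move let the fingers close. It prints the time, the measured TCP pose, the force, the opening and the grip force at its end. Input that does not fit is refused with a message, and nothing moves.
- r.sense(): the state, without advancing time (a new reading comes with each control period).
- r.get_image(name): name is "side" or "top" or "wrist"; returns the picture (420x560x3 uint8, red, green, blue); there is no depth.
- r.camera_params(name): a dict with "K" (3x3 intrinsics, pixels), "k1" (the pictures are not rectified: a ray, as slopes to the right and down, at radius r is drawn at 1 + k1 r^2 times it, then the intrinsics apply), "view" (4x4, takes a point from world to camera coordinates). Camera axes: x right, y down, z forward; pixel columns grow to the right and rows downward; lengths in m; the calibration is good to about 2 mm. A picture is of the moment at which its call begins: read the wrist's pose just before it. camera_params takes no time and is no camera call; for the wrist camera it gives the pose at the moment of the call.
- r.job_done(): hands the job in; it is judged then, once.
The state is a dict: "t": time; "joints": joint angles; "joint_velocities": joint speeds; "effort": joint torques, N m; "tool_pos": TCP position; "tool_rot": TCP orientation; "ft_force": force on the tool from outside, world axes, zero at the start; "moment": the same for the moment, N m; "gripper_width": finger opening in m; "grasp_force": force on a finger pad.
Only numpy, scipy, OpenCV 4.12 (cv2) and the standard library are available. Lean on these libraries where they do the work, as an engineer would, in place of code of your own. Each camera call takes 0.05 s, during which the arm holds its last target. There are 200 camera calls.

## Working session

There is one attempt and no reset: what is moved stays moved. The work goes in short steps, Python scripts to look and compute and a shell command to move; the robot and the scene stay as the last step left them, time stands still between calls to the robot, and variables do not carry over. Pictures are saved under pics/ and viewed, at most 10 in all, crops included, and the job is handed in when it is done.

```bash
ls; mkdir -p pics
python3 - <<'E'
from station import r
import cv2,numpy as np
s=r.sense();print(s)
for n in("top","side","wrist"):
    p=r.camera_params(n);print(n,p)
    np.save(f"pics/{n}0.npy",r.get_image(n)); cv2.imwrite(f"pics/{n}0.png",np.load(f"pics/{n}0.npy")[:,:,::-1])
E
```

```text
drive.py
pics
station.py
{'t': 0.0, 'joints': array([ 9.59980395e-01,  3.42716621e-01,  1.52501904e+00, -3.74452645e-05,
        1.27539912e+00, -1.46023893e-01]), 'joint_velocities': array([-0.00016841, -0.00221716,  0.00053103,  0.00019983, -0.00068373,
        0.00017422]), 'effort': array([ 2.62062211e-03, -4.33684087e+01, -2.46015680e+01, -5.18969239e-05,
        7.80149567e-03,  5.10662812e-05]), 'tool_pos': array([0.23509203, 0.46897059, 0.23062842]), 'tool_rot': array([-2.68229517e-04,  2.30304404e-01,  9.73118331e-01, -7.23122854e-04]), 'ft_force': array([0.24927603, 0.9503329 , 0.97347465]), 'moment': array([ 0.0275681 , -0.03601798,  0.03393085]), 'grasp_force': 0.0, 'gripper_width': 0.0854348980196634}
top {'K': array([[387.13745166,   0.        , 280.20910573],
       [  0.        , 387.13745166, 205.1751688 ],
       [  0.        ,   0.        ,   1.        ]]), 'k1': -0.02042981615801442, 'view': array([[ 0.03300139, -0.99944611, -0.00428797, -0.01732785],
       [-0.97670582, -0.03133975, -0.21228181,  0.5755722 ],
       [ 0.21202985,  0.01119368, -0.97719908,  0.938
[... 363 characters left out ...]
248, -0.78489515,  0.14857391],
       [ 0.1545801 ,  0.76969447, -0.61941539,  1.13910845],
       [ 0.        ,  0.        ,  0.        ,  1.        ]])}
wrist {'K': array([[322.00373602,   0.        , 283.33006812],
       [  0.        , 322.00373602, 207.09656488],
       [  0.        ,   0.        ,   1.        ]]), 'k1': -0.02606666854764624, 'view': array([[ 4.48144557e-01,  8.93960989e-01, -4.54669805e-04,
        -5.24187223e-01],
       [ 8.63783340e-01, -4.32885292e-01,  2.57853961e-01,
        -3.41942970e-02],
       [ 2.30314562e-01, -1.15948585e-01, -9.66183796e-01,
         3.77794553e-01],
       [ 0.00000000e+00,  0.00000000e+00,  0.00000000e+00,
         1.00000000e+00]])}
```

View pics/top0.png

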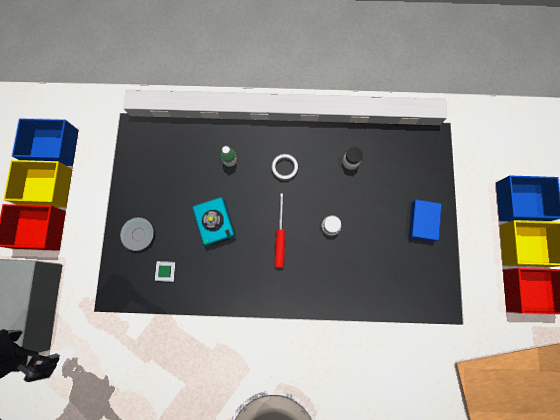

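View pics/side0.png

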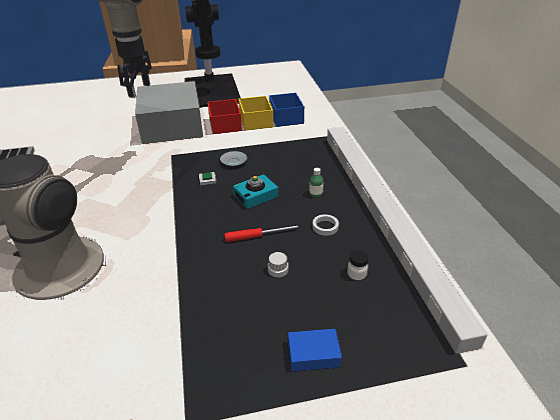

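The top view shows the cap at about (331,225) and the pack at (213,221), with its neck at (212,219). In the side view the cap is at (278,264) and the neck at (256,183).

```bash
cat > h.py <<'E'
import numpy as np,cv2
def ray(p,uv):
    uv=np.asarray(uv,float).reshape(-1,1,2)
    n=cv2.undistortPoints(uv,p["K"],np.array([p["k1"],0,0,0.])).reshape(-1,2)
    R=p["view"][:3,:3];t=p["view"][:3,3]
    d=np.c_[n,np.ones(len(n))]@R
    return -R.T@t,d/np.linalg.norm(d,axis=1)[:,None]
def plane(p,uv,z):
    o,d=ray(p,uv);return o+d*((z-o[2])/d[:,2])[:,None]
def tri(obs):
    A=0;b=0
    L=[(o,d[0]) for o,d in (ray(p,uv) for p,uv in obs)]
    for o,d in L:
        M=np.eye(3)-np.outer(d,d);A=A+M;b=b+M@o
    x=np.linalg.solve(A,b)
    return x,[np.linalg.norm((np.eye(3)-np.outer(d,d))@(x-o)) for o,d in L]
def proj(p,X):
    v=p["view"];rv,_=cv2.Rodrigues(v[:3,:3]);
    return cv2.projectPoints(np.float64(X).reshape(-1,1,3),rv,v[:3,3],p["K"],np.array([p["k1"],0,0,0.]))[0].reshape(-1,2)
def blob(m,near):
    n,l,st,c=cv2.connectedComponentsWithStats(m.astype(np.uint8))
    k=min((i for i in range(1,n) if st[i,4]>30),key=lambda i:np.hypot(*(c[i]-near)))
    return c[k],st[k],l==k
E
python3 - <<'E'
from station import r
import numpy as np,cv2
from h import *
P={n:r.camera_params(n) for n in("top","side")}
I={n:np.load(f"pics/{n}0.npy") for n in P}
for nm,f,ne in (("cap",lambda a:(a.min(2)>95)&(np.ptp(a.astype(int),axis=2)<30),{"top":(331,225),"side":(278,264)}),
             ("pack",lambda a:(a[...,1].astype(int)-a[...,0]>50)&(a[...,2].astype(int)-a[...,0]>50),{"top":(213,221),"side":(256,190)})):
    o=[]
    for n in P:
        c,st,m=blob(f(I[n]),ne[n]);print(nm,n,c,st);o.append((P[n],c))
    print(tri(o))
print(tri([(P["top"],(212,219)),(P["side"],(256,181))]))
for n,c in(("top",(331,225)),("side",(278,264))):
    x,y=c;cv2.imwrite(f"pics/c_{n}.png",0*I[n][:1,:1])
a=np.hstack([cv2.resize(I[n][y-30:y+30,x-30:x+30],(380,380),interpolation=cv2.INTER_NEAREST) for n,(x,y) in(("top",(331,225)),("side",(278,264)))])
cv2.imwrite("pics/crop1.png",a[:,:,::-1])
E
```

```text
cap top [331.36393443 224.44262295] [321 215  21  20 305]
cap side [278.203125 262.915625] [268 252  21  25 320]
(array([ 0.53564405, -0.13558418,  0.02352752]), [np.float64(0.0005182003632982546), np.float64(0.0005182003632982)])
pack top [212.79380342 220.57799145] [193 197  41  48 936]
pack side [257.35930736 192.05916306] [233 174  45  34 693]
(array([0.53880694, 0.1823822 , 0.01080645]), [np.float64(0.0002511425985869398), np.float64(0.00025114259858706445)])
(array([0.53544501, 0.17627673, 0.0560029 ]), [np.float64(0.0005075312600374757), np.float64(0.0005075312600375342)])
```

View pics/crop1.png

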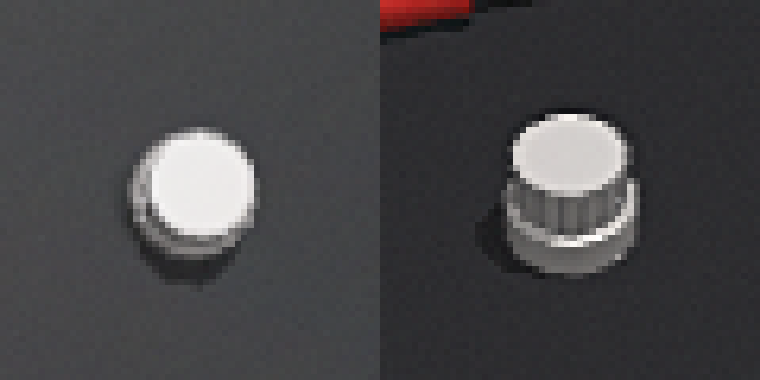

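The crop shows the cap's bright top disc at about (333,224) in the top image and (278,258) in the side image, ribbed grip and skirt below. The cap stands upright and nothing is close to it. Next I'll sweep over the pack and take wrist pictures from two places.

```bash
cat > snap.py <<'E'
import sys,cv2,numpy as np,pickle
from station import r
p=r.camera_params("wrist");a=r.get_image("wrist")
pickle.dump((p,a,r.sense()),open(f"pics/{sys.argv[1]}.pkl","wb"))
cv2.imwrite(f"pics/{sys.argv[1]}.png",a[:,:,::-1])
E
echo '[{"dx": -0.0442, "dy": -0.0138}, {"dx": -0.0442, "dy": -0.0138}, {"dx": -0.0442, "dy": -0.0138}, {"dx": -0.0442, "dy": -0.0138}, {"dx": -0.0442, "dy": -0.0138}, {"dx": -0.0442, "dy": -0.0138}, {"dx": -0.0442, "dy": -0.0138}, {"dx": -0.0442, "dy": -0.0138}, {"dx": -0.0442, "dy": -0.0138}, {}, {}]' > m.json && python3 drive.py m.json 0.085
python3 snap.py p1
echo '[{"dy": -0.05}, {"dy": -0.05}, {}, {}]' > m.json && python3 drive.py m.json
python3 snap.py p2
```

```text
t: 1.25
tool_pos: [0.5353, 0.1793, 0.2306]
tool_rot: [-0.001, 0.231, 0.973, -0.0]
ft_force: [-1.0, -0.1, 0.8]
gripper_width: 0.0852
grasp_force: 0.0
t: 1.7
tool_pos: [0.4897, 0.0912, 0.2319]
tool_rot: [0.0, 0.23, 0.973, 0.0]
ft_force: [0.0, 0.0, 0.6]
gripper_width: 0.0849
grasp_force: 0.0
```

View pics/p1.png

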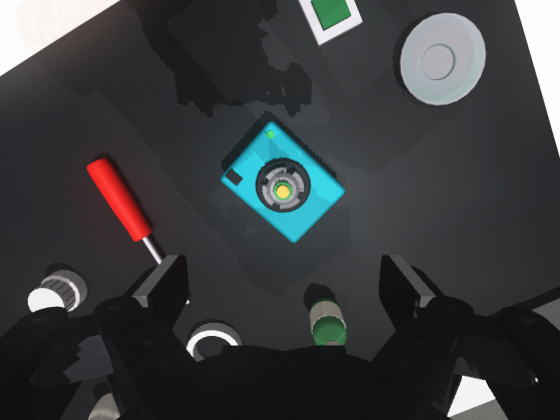

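View pics/p2.png

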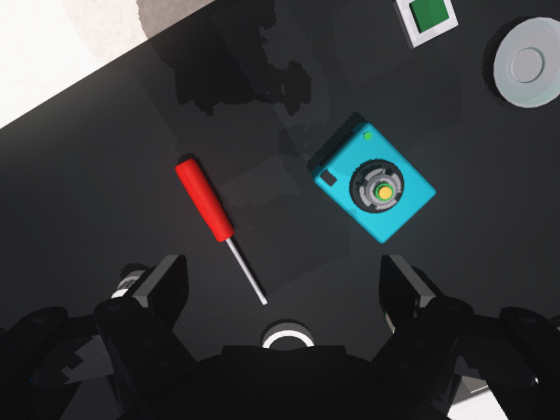

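Both wrist pictures show the pack's upper face, with the yellow cell at about (283,191) in p1 and (385,193) in p2. The black collar and the four grey ledges around it are clear.

Run:
```python
import pickle,numpy as np,cv2
from h import *
D=[pickle.load(open(f"pics/p{i}.pkl","rb")) for i in(1,2)]
Y=[];T=[]
for (p,a,s),ne in zip(D,((283,191),(385,193))):
    b=a.astype(int)
    y,st,_=blob((b[...,0]-b[...,2]>70)&(b[...,1]-b[...,2]>70)&(b[...,0]>150),ne);print("yellow",y,st[4]);Y.append((p,y))
    t,st,m=blob((b[...,1]-b[...,0]>70)&(b[...,2]-b[...,0]>70)&(b[...,1]>120),ne)
    c=cv2.convexHull(np.argwhere(m)[:,::-1].astype(np.int32))
    q=cv2.approxPolyDP(c,8,True).reshape(-1,2);print("quad",q.tolist());T.append((p,cv2.minAreaRect(c)[0]))
    X=plane(p,q,.04);print(np.round(X,4).tolist(),X.mean(0))
    X=plane(p,c.reshape(-1,2),.04)[:,:2].astype(np.float32);print("rect",cv2.minAreaRect(X))
print(tri(Y));print(plane(*Y[0],.071),plane(*Y[1],.071));print(tri(T))
p,a,s=D[0]
cv2.imwrite("pics/crop2.png",cv2.resize(a[145:230,235:330],(760,680)[0:2] if 0 else (665,595),interpolation=cv2.INTER_CUBIC)[:,:,::-1])
```

```text
yellow [282.5 191.5] 120
quad [[344, 192], [293, 242], [221, 179], [271, 122]]
[[0.5711, 0.2329, 0.04], [0.5973, 0.1596, 0.04], [0.5003, 0.1234, 0.04], [0.4725, 0.1967, 0.04]] [0.53531313 0.17813184 0.04      ]
rect ((0.5353594422340393, 0.17834985256195068), (0.1070636659860611, 0.08140955120325089), 20.795948028564453)
yellow [384.98387097 192.55645161] 124
quad [[435, 193], [380, 242], [315, 179], [369, 124]]
[[0.5711, 0.2322, 0.04], [0.5963, 0.1581, 0.04], [0.4997, 0.1235, 0.04], [0.4733, 0.1963, 0.04]] [0.53509983 0.17752064 0.04      ]
rect ((0.5353727340698242, 0.17765593528747559), (0.10645750910043716, 0.08086840063333511), 20.78229331970215)
(array([0.53532905, 0.17799536, 0.07207187]), [np.float64(0.000147056542303143), np.float64(0.00014705654230300178)])
[[0.53539976 0.17795938 0.071     ]] [[0.53583426 0.1781413  0.071     ]]
(array([0.53399641, 0.17770574, 0.04003314]), [np.float64(6.720317635766883e-05), np.float64(6.720317635757985e-05)])
```

View pics/crop2.png

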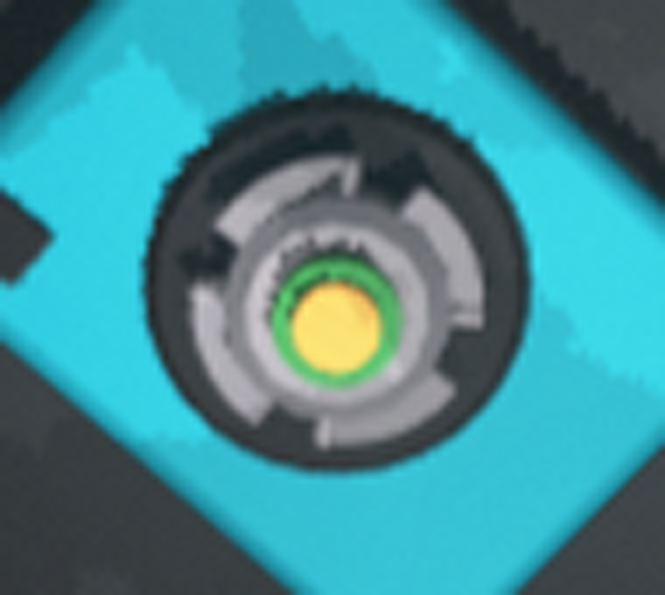

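The crop shows the yellow cell in the neck's centre. Four ledges surround it, each with a bright wall at its clockwise end, and gaps at about 1, 4, 7 and 10 o'clock. The neck axis is at (0.5354, 0.1780), and the cell top measures 0.072 high. Next I'll do the same at the cap.

```bash
echo '[{"dx": -0.0286, "dy": -0.0364}, {"dx": -0.0286, "dy": -0.0364}, {"dx": -0.0286, "dy": -0.0364}, {"dx": -0.0286, "dy": -0.0464}, {}, {}]' > m.json && python3 drive.py m.json
python3 snap.py c1
echo '[{"dx": -0.0286, "dy": -0.0264, "dz": 0.04}, {"dz": 0.04}, {}, {}]' > m.json && python3 drive.py m.json
python3 snap.py c2
cat > capfind.py <<'E'
import pickle,numpy as np,cv2,sys
from h import *
def disc(a,p,g):
    u=proj(p,g)[0]
    b=a.astype(int);m=(b.min(2)>int(sys.argv[1]))&(np.ptp(b,axis=2)<25)
    c,st,l=blob(m,u)
    k=max(cv2.findContours(l.astype(np.uint8),cv2.RETR_EXTERNAL,cv2.CHAIN_APPROX_NONE)[0],key=len)
    e=cv2.fitEllipse(cv2.convexHull(k));print(u,c,st,e);return e[0],k
O=[]
for f in sys.argv[2:]:
    p,a,s=pickle.load(open(f"pics/{f}.pkl","rb"))
    c,k=disc(a,p,(.536,-.1355,.042));O.append((p,c))
    x=plane(p,k.reshape(-1,2),.042)[:,:2].astype(np.float32);print(cv2.minEnclosingCircle(x),plane(p,c,.042))
print(tri(O))
E
python3 capfind.py 190 c1 c2; python3 capfind.py 170 c1 c2
python3 - <<'E'
import cv2,numpy as np
a=[cv2.imread(f"pics/c{i}.png")  for i in(1,2)]
cv2.imwrite("pics/cc.png",np.hstack([cv2.resize(x,(400,300)) for x in a]))
E
```

```text
t: 2.35
tool_pos: [0.5231, -0.0947, 0.2309]
tool_rot: [-0.0, 0.231, 0.973, 0.0]
ft_force: [0.9, -0.1, 0.0]
gripper_width: 0.0851
grasp_force: 0.0
t: 2.8
tool_pos: [0.535, -0.126, 0.1559]
tool_rot: [-0.001, 0.229, 0.973, 0.0]
ft_force: [0.3, -0.7, 1.1]
gripper_width: 0.0852
grasp_force: 0.0
[254.78215822 212.24060269] [254.54716981 212.0902379 ] [ 235  193   40   39 1219] ((254.5836181640625, 212.11744689941406), (38.420997619628906, 39.96651840209961), 107.41031646728516)
((0.5360875725746155, -0.13574305176734924), 0.02174985408782959) [[ 0.53578342 -0.13562577  0.042     ]]
[273.79634977 208.29892006] [273.59929329 203.58939929] [ 245  173   58   63 2830] ((273.6485900878906, 203.516357421875), (57.53873062133789, 63.25836944580078), 6.280240058898926)
((0.5331679582595825, -0.133809894323349), 0.02679983526468277) [[ 0.53231042 -0.13376288  0.042     ]]
(array([ 0.52894239, -0.13050783,  0.0659575 ]), [np.float64(0.0017207096757870992), np.float64(0.0017207096757867976)])
[254.78215822 212.24060269] [254.58823529 212.07252216] [ 235  193   40   39 1241] ((254.64620971679688, 212.1123046875), (38.76254653930664, 40.36136245727539), 106.92219543457031)
((0.5362011194229126, -0.1358289271593094), 0.02206236869096756) [[ 0.53580846 -0.13556316  0.042     ]]
[273.79634977 208.29892006] [273.62208505 203.18655693] [ 245  172   58   64 2916] ((273.66473388671875, 203.25396728515625), (57.86069107055664, 64.08340454101562), 6.150357723236084)
((0.5326946377754211, -0.13406066596508026), 0.0272098146378994) [[ 0.53211774 -0.13365011  0.042     ]]
(array([ 0.52863071, -0.13023429,  0.0670659 ]), [np.float64(0.0018177751395424726), np.float64(0.0018177751395422324)])
```

View pics/cc.png

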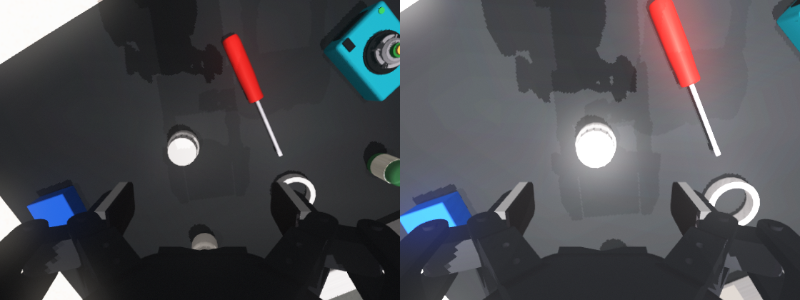

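c1 (left half) shows the cap disc at about (254,212) in full-size pixels. In c2 glare merges the disc with the skirt near (274,204), so I'll raise that threshold.

```bash
python3 capfind.py 245 c2; python3 capfind.py 252 c2
python3 - <<'E'
from station import r
from h import *
P=[r.camera_params(n) for n in("top","side")]
print(tri([(P[0],(332.4,223.9)),(P[1],(278,258.3))]))
import pickle
p=pickle.load(open("pics/c1.pkl","rb"))[0]
print(tri([(p,(254.6,212.1)),(P[1],(277.6,257.9)),(P[0],(332.4,223.9))]))
s=r.sense();print(s["tool_pos"],s["tool_rot"],s["ft_force"])
from scipy.spatial.transform import Rotation as R
q=s["tool_rot"];M=R.from_quat(q[[1,2,3,0]]).as_matrix();print(M)
print(M.T@(np.array([.536,-.1357,.049-.019*0])-s["tool_pos"]))
E
```

```text
[273.79634977 208.29892006] [273.59983566 206.24239934] [ 246  175   57   60 2434] ((273.74957275390625, 204.164794921875), (56.898075103759766, 59.982730865478516), 7.61191463470459)
((0.5337384939193726, -0.13440726697444916), 0.02559036575257778) [[ 0.53283872 -0.13393794  0.042     ]]
(array([ 0.4641621 , -0.08925365,  0.35985352]), [np.float64(3.0492895549924483e-17)])
[273.79634977 208.29892006] [273.98508137 208.03933092] [ 246  183   57   52 2212] ((274.657470703125, 206.61264038085938), (51.50720977783203, 58.42056655883789), 53.00860595703125)
((0.5350794196128845, -0.13363449275493622), 0.024899888783693314) [[ 0.53503206 -0.13421159  0.042     ]]
(array([0.30733036, 0.00939001, 1.05580183]), [np.float64(2.2907538510928752e-17)])
(array([ 0.53481801, -0.13625657,  0.0400218 ]), [np.float64(7.304202532343688e-05), np.float64(7.304202532325652e-05)])
(array([ 0.53478911, -0.1358876 ,  0.04140334]), [np.float64(0.0011065623921661075), np.float64(0.0009568238320002538), np.float64(0.00023823542006481)])
[ 0.53581713 -0.12648136  0.15715928] [9.49940391e-04 2.29171783e-01 9.73385530e-01 3.74934197e-05] [-0.41215479  0.15768345  0.58556405]
[[-8.94958783e-01  4.46144924e-01  1.86650133e-03]
 [ 4.46145067e-01  8.94960585e-01 -3.62407962e-04]
 [-1.83213159e-03  5.08390171e-04 -9.99998192e-01]]
[-0.00407835 -0.00822372  0.10816277]
```

```bash
echo '[{"dx": -0.0041, "dy": -0.0082, "dz": 0.03}, {"dz": 0.04}, {"dz": 0.03}, {}, {}, {}]' > m.json && python3 drive.py m.json
cat > st.py <<'E'
from station import r
import numpy as np
from scipy.spatial.transform import Rotation as R
s=r.sense();q=s["tool_rot"];M=R.from_quat(q[[1,2,3,0]]).as_matrix()
print("t %.2f pos %s F %s M %s w %.4f g %.1f yaw %.2f tilt %s j %s"%(s["t"],np.round(s["tool_pos"],4),np.round(s["ft_force"],1),np.round(s["moment"],3),s["gripper_width"],s["grasp_force"],np.degrees(np.arctan2(M[1,0],M[0,0])),np.round(np.degrees(M[:2,2]),2),np.round(s["joints"],3)))
E
python3 st.py
```

```text
t: 3.45
tool_pos: [0.5367, -0.1373, 0.0583]
tool_rot: [0.002, 0.23, 0.973, -0.0]
ft_force: [0.7, -0.1, 0.0]
gripper_width: 0.0851
grasp_force: 0.0
t 3.45 pos [ 0.5367 -0.1373  0.0583] F [ 0.7 -0.1  0. ] M [ 0.012  0.006 -0.012] w 0.0851 g 0.0 yaw 153.41 tilt [ 0.27 -0.1 ] j [-0.389  0.585  1.66   0.     0.892 -1.496]
```

```bash
for i in 1 2 3 4 5; do echo '[{}]' > m.json && python3 drive.py m.json | grep pos; done
```

```text
tool_pos: [0.5362, -0.1374, 0.0578]
tool_pos: [0.5356, -0.1373, 0.0569]
tool_pos: [0.5352, -0.1372, 0.0563]
tool_pos: [0.5349, -0.1371, 0.0558]
tool_pos: [0.5349, -0.1371, 0.0555]
```

```bash
echo '[{"dx": -0.0003, "dy": 0.0016, "dz": 0.02}, {"dz": 0.012}, {"dz": 0.005}, {}, {}, {}, {}, {}]' > m.json && python3 drive.py m.json; python3 st.py
echo '[{}, {}, {}, {}, {}, {}]' > m.json && python3 drive.py m.json 0 30; python3 st.py
```

```text
t: 4.75
tool_pos: [0.536, -0.1358, 0.0188]
tool_rot: [0.0, 0.23, 0.973, -0.0]
ft_force: [-0.3, 0.1, -0.6]
gripper_width: 0.0847
grasp_force: 0.0
t 4.75 pos [ 0.536  -0.1358  0.0188] F [-0.3  0.1 -0.6] M [0.048 0.028 0.009] w 0.0847 g 0.0 yaw 153.37 tilt [ 0.04 -0.01] j [-0.387  0.645  1.686  0.     0.81  -1.493]
t: 5.35
tool_pos: [0.5359, -0.1358, 0.0187]
tool_rot: [0.0, 0.23, 0.973, 0.0]
ft_force: [-1.0, 0.1, 3.7]
gripper_width: 0.0431
grasp_force: 30.5
t 5.35 pos [ 0.5359 -0.1358  0.0187] F [-1.   0.1  3.7] M [ 0.02   0.162 -0.071] w 0.0431 g 30.5 yaw 153.37 tilt [ 0.02 -0.  ] j [-0.387  0.645  1.686  0.     0.811 -1.493]
```

```bash
echo '[{"dz": -0.01}, {"dz": -0.04}, {"dz": -0.045}, {"dx": 0.0201, "dy": 0.0401}, {"dx": 0.0201, "dy": 0.0401}, {"dx": 0.0201, "dy": 0.0401}, {"dx": 0.0201, "dy": 0.0401}, {"dx": 0.0201, "dy": 0.0401}, {"dx": 0.0201, "dy": 0.0401}, {"dx": 0.0201, "dy": 0.0401}, {}, {}]' > m.json && python3 drive.py m.json; echo '[{}, {}, {}, {}, {}, {}, {}, {}]' > m.json && python3 drive.py m.json ;python3 st.py
```

```text
t: 6.55
tool_pos: [0.5355, 0.1791, 0.1136]
tool_rot: [-0.0, 0.229, 0.973, -0.0]
ft_force: [-0.1, 0.3, -0.7]
gripper_width: 0.0433
grasp_force: 30.9
t: 7.35
tool_pos: [0.5359, 0.1782, 0.1135]
tool_rot: [-0.0, 0.23, 0.973, 0.0]
ft_force: [-0.6, 0.8, -0.9]
gripper_width: 0.0429
grasp_force: 30.9
t 7.35 pos [0.5359 0.1782 0.1135] F [-0.6  0.8 -0.9] M [-0.02  -0.018  0.049] w 0.0429 g 30.9 yaw 153.37 tilt [0. 0.] j [ 0.185  0.53   1.573  0.     1.039 -0.921]
```

```bash
echo '[{"dx": 0.0003, "dz": 0.02}, {"dz": 0.0125}, {}, {}, {}, {}, {}]' > m.json && python3 drive.py m.json;python3 st.py
for i in 1 2 3; do echo '[{"dz": 0.0015}, {}, {}]' > m.json && python3 drive.py m.json>/dev/null;python3 st.py; done
```

```text
t: 8.05
tool_pos: [0.5359, 0.1784, 0.0815]
tool_rot: [0.0, 0.23, 0.973, 0.0]
ft_force: [0.7, 0.5, -0.3]
gripper_width: 0.043
grasp_force: 30.9
t 8.05 pos [0.5359 0.1784 0.0815] F [ 0.7  0.5 -0.3] M [ 0.005 -0.04   0.004] w 0.0430 g 30.9 yaw 153.37 tilt [0.06 0.02] j [ 0.186  0.57   1.605  0.     0.965 -0.92 ]
t 8.35 pos [0.5356 0.1783 0.0795] F [ 0.3  0.6 -0.7] M [0.018 0.026 0.044] w 0.0430 g 30.9 yaw 153.37 tilt [-0.  0.] j [ 0.186  0.573  1.607  0.     0.962 -0.92 ]
t 8.65 pos [0.5356 0.1783 0.0779] F [-0.1 -0.4 -0.6] M [-0.004  0.034 -0.018] w 0.0427 g 30.9 yaw 153.37 tilt [-0.01  0.  ] j [ 0.186  0.575  1.608  0.     0.959 -0.92 ]
t 8.95 pos [0.5356 0.1784 0.0764] F [ 1.1  0.  -0.6] M [-0.02  -0.011  0.044] w 0.0430 g 30.9 yaw 153.37 tilt [-0.  0.] j [ 0.186  0.577  1.609  0.     0.955 -0.92 ]
```

```bash
for i in 1 2 3 4; do echo '[{"dz": 0.0007}, {}, {}]' > m.json && python3 drive.py m.json>/dev/null;python3 st.py; done
```

```text
t 9.25 pos [0.5356 0.1784 0.0758] F [ 1.5 -0.3 -0.7] M [-0.014  0.012  0.024] w 0.0429 g 30.9 yaw 153.37 tilt [0. 0.] j [ 0.186  0.578  1.61   0.     0.954 -0.92 ]
t 9.55 pos [0.5356 0.1784 0.075 ] F [ 0.1 -0.1 -1.4] M [-0.018 -0.016 -0.039] w 0.0431 g 30.9 yaw 153.37 tilt [0. 0.] j [ 0.186  0.579  1.61   0.     0.952 -0.92 ]
t 9.85 pos [0.5356 0.1784 0.0743] F [ 0.2  0.  -1. ] M [-0.047 -0.032  0.007] w 0.0428 g 30.9 yaw 153.37 tilt [-0.  0.] j [ 0.186  0.58   1.611  0.     0.951 -0.92 ]
t 10.15 pos [0.5357 0.1784 0.0739] F [-0.7 -0.2  2.3] M [-0.053  0.213 -0.052] w 0.0430 g 31.2 yaw 153.37 tilt [0.03 0.01] j [ 0.186  0.581  1.611  0.     0.949 -0.92 ]
```

```bash
for i in 1 2 3; do echo '[{"dz": -0.0003, "az": -0.07}, {}]' > m.json && python3 drive.py m.json>/dev/null;python3 st.py; done
```

```text
t 10.35 pos [0.5357 0.1784 0.0742] F [-1.2  0.3  2.9] M [-0.084  0.134 -0.083] w 0.0426 g 31.1 yaw 157.42 tilt [0.02 0.01] j [ 0.186  0.58   1.611  0.     0.95  -0.991]
t 10.55 pos [0.5357 0.1784 0.0745] F [-0.2 -0.1  4.3] M [-0.048  0.151 -0.022] w 0.0430 g 31.1 yaw 161.34 tilt [0.02 0.01] j [ 0.186  0.58   1.611  0.     0.951 -1.06 ]
t 10.75 pos [0.5357 0.1784 0.0747] F [-1.2 -0.7  3.4] M [-0.073  0.186  0.046] w 0.0432 g 31.1 yaw 165.30 tilt [0.02 0.01] j [ 0.186  0.58   1.611  0.     0.951 -1.129]
```

```bash
for i in 1 2 3 4; do echo '[{"dz": -0.00025, "az": -0.07}, {}]' > m.json && python3 drive.py m.json>/dev/null;python3 st.py; done
```

```text
t 10.95 pos [0.5357 0.1784 0.075 ] F [-0.4  0.   3.2] M [-0.05   0.17   0.002] w 0.0431 g 31.1 yaw 169.27 tilt [0.02 0.01] j [ 0.186  0.579  1.61   0.     0.952 -1.198]
t 11.15 pos [0.5357 0.1784 0.0752] F [-0.4 -0.1  3.5] M [-0.038  0.14  -0.055] w 0.0431 g 31.1 yaw 173.27 tilt [0.02 0.01] j [ 0.186  0.579  1.61   0.     0.952 -1.268]
t 11.35 pos [0.5358 0.1784 0.0754] F [ 0.8 -0.2  3.9] M [-0.008  0.065 -0.093] w 0.0429 g 31.1 yaw 177.26 tilt [0.03 0.01] j [ 0.186  0.579  1.61   0.     0.952 -1.337]
t 11.55 pos [0.5357 0.1784 0.0755] F [0.5 0.4 2.1] M [0.008 0.004 0.056] w 0.0426 g 31.0 yaw -178.73 tilt [0.01 0.  ] j [ 0.186  0.579  1.61   0.     0.953 -1.407]
```

```bash
for i in 1 2; do echo '[{"az": -0.06}, {}]' > m.json && python3 drive.py m.json>/dev/null;python3 st.py; done
```

```text
t 11.75 pos [0.5357 0.1784 0.0755] F [0.9 0.7 0.3] M [ 0.041 -0.045 -0.008] w 0.0434 g 31.0 yaw -175.30 tilt [0.01 0.  ] j [ 0.186  0.579  1.61   0.     0.953 -1.467]
t 11.95 pos [0.5353 0.1783 0.0752] F [ 0.4  0.  -0.5] M [ 0.023 -0.06  -0.03 ] w 0.0431 g 30.9 yaw -171.86 tilt [-0.04 -0.01] j [ 0.186  0.579  1.61   0.     0.953 -1.527]
```

```bash
echo '[{"dz": 0.0005, "az": -0.05}, {}]' > m.json && python3 drive.py m.json>/dev/null;python3 st.py; 
for i in 1 2 3; do echo '[{"dz": 0.001}, {}]' > m.json && python3 drive.py m.json>/dev/null;python3 st.py; done
```

```text
t 12.15 pos [0.5353 0.1783 0.0747] F [-0.   0.6  0.2] M [-0.004  0.033 -0.022] w 0.0428 g 30.9 yaw -169.00 tilt [-0.05 -0.  ] j [ 0.186  0.58   1.611  0.     0.952 -1.577]
t 12.35 pos [0.5354 0.1783 0.0738] F [-0.3  0.4  0.1] M [ 0.03   0.015 -0.011] w 0.0427 g 30.9 yaw -168.94 tilt [-0.03 -0.  ] j [ 0.186  0.581  1.611  0.     0.95  -1.578]
t 12.55 pos [0.5355 0.1783 0.0729] F [ 0.4 -0.6  0.4] M [-0.006 -0.014  0.044] w 0.0431 g 30.9 yaw -168.86 tilt [-0.01  0.  ] j [ 0.186  0.582  1.612  0.     0.948 -1.58 ]
t 12.75 pos [0.5355 0.1784 0.0719] F [ 0.7 -0.2 -0.3] M [0.033 0.038 0.004] w 0.0429 g 30.9 yaw -168.83 tilt [-0.01  0.  ] j [ 0.186  0.583  1.613  0.     0.945 -1.58 ]
```

```bash
for i in 1 2 3 4 5; do echo '[{"dz": 0.001}, {}]' > m.json && python3 drive.py m.json>/dev/null;python3 st.py; done
```

```text
t 12.95 pos [0.5357 0.1784 0.0713] F [-0.7  0.   1.7] M [-0.03   0.142  0.004] w 0.0430 g 30.9 yaw -168.82 tilt [0.02 0.01] j [ 0.186  0.584  1.614  0.     0.943 -1.58 ]
t 13.15 pos [0.5357 0.1784 0.0702] F [-0.9 -0.4  3.5] M [-0.088  0.126 -0.083] w 0.0429 g 31.0 yaw -168.82 tilt [0.02 0.01] j [ 0.186  0.586  1.614  0.     0.941 -1.58 ]
t 13.35 pos [0.5357 0.1784 0.0692] F [-1.3 -0.3  3.8] M [-0.066  0.175 -0.009] w 0.0430 g 31.1 yaw -168.81 tilt [0.03 0.01] j [ 0.186  0.587  1.615  0.     0.939 -1.58 ]
t 13.55 pos [0.5357 0.1784 0.0682] F [-1.6 -0.7  4.7] M [-0.063  0.17   0.017] w 0.0432 g 31.1 yaw -168.82 tilt [0.02 0.01] j [ 0.186  0.588  1.616  0.     0.937 -1.58 ]
t 13.75 pos [0.5357 0.1784 0.0672] F [-1.  -0.3  6.2] M [-0.103  0.161 -0.007] w 0.0428 g 31.2 yaw -168.82 tilt [0.02 0.01] j [ 0.186  0.59   1.617  0.     0.934 -1.58 ]
```

```bash
echo '[{"dz": 0.001}, {"dz": 0.001}, {}]' > m.json && python3 drive.py m.json>/dev/null;python3 st.py
for i in 1 2 3 4; do echo '[{"az": 0.1}, {}]' > m.json && python3 drive.py m.json>/dev/null;python3 st.py; done
```

```text
t 14.05 pos [0.5358 0.1784 0.0654] F [-2.   0.2  7.5] M [-0.041  0.278  0.074] w 0.0426 g 31.3 yaw -168.81 tilt [0.03 0.01] j [ 0.186  0.592  1.618  0.     0.93  -1.58 ]
t 14.25 pos [0.5361 0.1784 0.0656] F [-0.8 -0.1  7.1] M [-0.04   0.211  0.038] w 0.0431 g 31.4 yaw -174.70 tilt [0.08 0.02] j [ 0.186  0.592  1.618  0.     0.93  -1.478]
t 14.45 pos [0.5363 0.1784 0.0657] F [-0.3 -1.1  7.2] M [-0.041  0.066 -0.005] w 0.0432 g 31.4 yaw 179.57 tilt [0.1  0.02] j [ 0.186  0.592  1.618  0.     0.93  -1.378]
t 14.65 pos [0.5363 0.1785 0.0657] F [0.1 0.3 7.6] M [-0.036  0.07  -0.026] w 0.0428 g 31.4 yaw 173.84 tilt [0.11 0.02] j [ 0.186  0.592  1.618  0.     0.93  -1.278]
t 14.85 pos [0.5364 0.1784 0.0657] F [ 0.6 -0.5  6.8] M [-0.028  0.09  -0.016] w 0.0428 g 31.4 yaw 168.11 tilt [0.12 0.02] j [ 0.186  0.592  1.618 -0.     0.93  -1.178]
```

```bash
for i in 1 2 3 4; do echo '[{"dz": 0.0002, "az": 0.1}, {}]' > m.json && python3 drive.py m.json>/dev/null;python3 st.py; done
```

```text
t 15.05 pos [0.5365 0.1784 0.0656] F [-0.1  0.1  7.2] M [-0.068  0.    -0.04 ] w 0.0430 g 31.4 yaw 162.38 tilt [0.13 0.02] j [ 0.186  0.592  1.618 -0.     0.929 -1.078]
t 15.25 pos [0.5365 0.1784 0.0654] F [0.  0.3 7.8] M [-0.116  0.065 -0.003] w 0.0433 g 31.4 yaw 156.65 tilt [0.13 0.02] j [ 0.186  0.593  1.618 -0.     0.929 -0.978]
t 15.45 pos [0.5365 0.1785 0.0652] F [-0.4 -1.1  7. ] M [-0.032  0.048 -0.012] w 0.0429 g 31.4 yaw 150.92 tilt [0.14 0.02] j [ 0.186  0.593  1.618 -0.     0.928 -0.878]
t 15.65 pos [0.5365 0.1785 0.0651] F [-1.1 -0.   7.9] M [-0.03   0.037 -0.015] w 0.0430 g 31.4 yaw 145.20 tilt [0.14 0.02] j [ 0.186  0.593  1.618 -0.     0.928 -0.778]
```

```bash
for i in 1 2 3 4; do echo '[{"dz": 0.0002, "az": 0.05}, {}]' > m.json && python3 drive.py m.json>/dev/null;python3 st.py; done
```

```text
t 15.85 pos [0.5366 0.1785 0.0649] F [-0.3  0.5  7.1] M [-0.001  0.037 -0.06 ] w 0.0427 g 31.4 yaw 142.40 tilt [0.14 0.03] j [ 0.186  0.593  1.618 -0.     0.927 -0.729]
t 16.05 pos [0.5366 0.1785 0.0647] F [-0.6 -0.   7.7] M [-0.101  0.042 -0.004] w 0.0430 g 31.5 yaw 139.54 tilt [0.15 0.02] j [ 0.186  0.594  1.618 -0.     0.927 -0.679]
t 16.25 pos [0.5366 0.1785 0.0645] F [-0.3 -0.8  8.2] M [-0.108 -0.014 -0.021] w 0.0430 g 31.5 yaw 136.68 tilt [0.15 0.02] j [ 0.186  0.594  1.619 -0.     0.927 -0.629]
t 16.45 pos [0.5366 0.1784 0.0644] F [-0.1  0.6  8.5] M [-0.042 -0.001  0.038] w 0.0427 g 31.5 yaw 133.82 tilt [0.15 0.02] j [ 0.186  0.594  1.619 -0.     0.926 -0.579]
```

```bash
for i in 1 2 3 4; do echo '[{"az": 0.04}, {}]' > m.json && python3 drive.py m.json>/dev/null;python3 st.py; done
```

```text
t 16.65 pos [0.5366 0.1784 0.0644] F [-0.2 -0.1  7.7] M [-0.029  0.056  0.038] w 0.0431 g 31.5 yaw 131.54 tilt [0.14 0.02] j [ 0.186  0.594  1.619 -0.     0.926 -0.539]
t 16.85 pos [0.5365 0.1784 0.0644] F [ 0.  -1.2  8.3] M [-0.117  0.062  0.025] w 0.0432 g 31.6 yaw 129.26 tilt [0.14 0.02] j [ 0.186  0.594  1.619 -0.     0.926 -0.499]
t 17.05 pos [0.5364 0.1783 0.0643] F [-0.3 -0.8  9.1] M [-0.164  0.178  0.161] w 0.0428 g 31.6 yaw 126.97 tilt [0.12 0.01] j [ 0.186  0.594  1.619 -0.     0.927 -0.46 ]
t 17.25 pos [0.5362 0.1782 0.0643] F [-2.  -1.3  8.9] M [-0.167  0.265  0.253] w 0.0429 g 31.7 yaw 124.69 tilt [ 0.1  -0.01] j [ 1.860e-01  5.940e-01  1.619e+00 -1.000e-03  9.270e-01 -4.200e-01]
```

Mz rises at about 2–3 N m/rad after a 62° turn, so the cap is at its stop. I'll ease the twist off and lift slightly to check that the thread holds.

```bash
echo '[{"az": -0.06}, {}, {}]' > m.json && python3 drive.py m.json>/dev/null;python3 st.py
for i in 1 2 3; do echo '[{"dz": -0.0004}, {}]' > m.json && python3 drive.py m.json>/dev/null;python3 st.py; done
```

```text
t 17.55 pos [0.5363 0.1783 0.0643] F [-1.5 -0.8  8.6] M [-0.116  0.223  0.135] w 0.0429 g 31.6 yaw 128.18 tilt [0.11 0.01] j [ 0.186  0.594  1.619 -0.     0.927 -0.481]
t 17.75 pos [0.5363 0.1783 0.0645] F [-0.8 -0.4  7. ] M [-0.12   0.095  0.08 ] w 0.0428 g 31.5 yaw 128.17 tilt [0.1  0.01] j [ 0.186  0.594  1.619 -0.     0.927 -0.481]
t 17.95 pos [0.5362 0.1784 0.0647] F [ 1.  -0.8  5.3] M [-0.137 -0.086  0.012] w 0.0430 g 31.4 yaw 128.17 tilt [0.09 0.01] j [ 0.186  0.593  1.619 -0.     0.928 -0.48 ]
t 18.15 pos [0.5361 0.1784 0.0648] F [ 1.9 -0.2  4.4] M [-0.061 -0.235  0.102] w 0.0429 g 31.3 yaw 128.16 tilt [0.07 0.01] j [ 0.186  0.593  1.619 -0.     0.929 -0.48 ]
```

```bash
for i in 1 2; do echo '[{"dz": -0.0004}, {}]' > m.json && python3 drive.py m.json>/dev/null;python3 st.py; done
echo '[{}, {}, {}, {}, {}, {}]' > m.json && python3 drive.py m.json .085; python3 st.py
```

```text
t 18.35 pos [0.536  0.1784 0.0649] F [3.5 0.3 1.2] M [-0.022 -0.543  0.057] w 0.0431 g 31.0 yaw 128.16 tilt [0.05 0.01] j [ 0.186  0.593  1.618  0.     0.929 -0.48 ]
t 18.55 pos [0.5359 0.1784 0.0651] F [ 4.8  0.6 -3.1] M [ 0.088 -0.855  0.057] w 0.0429 g 31.0 yaw 128.15 tilt [0.03 0.01] j [ 0.186  0.593  1.618  0.     0.93  -0.48 ]
t: 19.15
tool_pos: [0.5355, 0.1783, 0.0655]
tool_rot: [-0.0, 0.437, 0.899, -0.0]
ft_force: [-0.5, -0.3, -0.1]
gripper_width: 0.085
grasp_force: 0.0
t 19.15 pos [0.5355 0.1783 0.0655] F [-0.5 -0.3 -0.1] M [-0.048 -0.048 -0.001] w 0.0850 g 0.0 yaw 128.16 tilt [-0.01  0.  ] j [ 0.186  0.592  1.619  0.     0.931 -0.48 ]
```

```bash
echo '[{"dz": -0.02}, {"dz": -0.04}, {"dz": -0.05}, {"dz": -0.05}, {}, {}, {}, {}]' > m.json && python3 drive.py m.json; python3 snap.py f1
python3 - <<'E'
from station import r
import cv2,numpy as np,pickle
from h import *
P={n:r.camera_params(n) for n in("top","side")};I={n:r.get_image(n) for n in P}
p,w,_=pickle.load(open("pics/f1.pkl","rb"));L=[]
for q,a,h in ((p,w,55),(P["top"],I["top"],32),(P["side"],I["side"],32)):
    x,y=proj(q,(.5354,.178,.088))[0].astype(int);y0=max(y-h,0);x0=max(x-h,0)
    L.append(cv2.resize(a[y0:y0+2*h,x0:x0+2*h],(260,260),interpolation=cv2.INTER_CUBIC));print(x0,y0,h)
cv2.imwrite("pics/fin.png",np.hstack(L)[:,:,::-1])
E
```

```text
t: 19.95
tool_pos: [0.5348, 0.1782, 0.2237]
tool_rot: [-0.001, 0.437, 0.899, -0.001]
ft_force: [-0.1, 0.3, -1.1]
gripper_width: 0.0854
grasp_force: 0.0
229 141 55
177 184 32
223 139 32
```

View pics/fin.png

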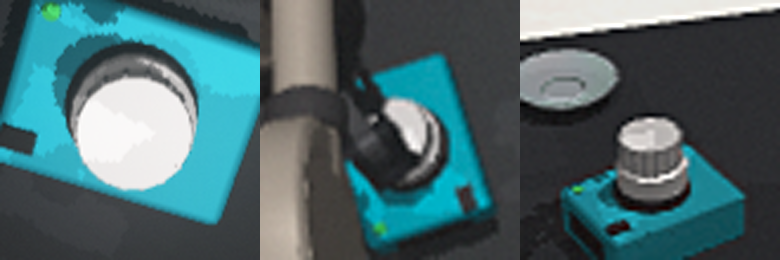

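The wrist, top and side crops show the cap upright and low on the neck. Its top disc in the side view is at (255,171), which is where a top at 0.088 m projects, so it is at home height. The gripper is clear of it.

```bash
python3 -c "
from station import r
print(r.job_done())"
```

```text
the job is handed in; nothing more can be done
None
```

The cap is screwed fully home on the lamp pack: it reached its stop after a 62° clockwise turn, the thread held against a light upward pull, and I released it and handed the job in at about 20 s.

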